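# Press a label holder into the shelf-edge rail and keep it home

### The arm

A 6-joint arm with a two-finger parallel gripper is mounted at the origin on a cart in front of the work surface, level with it; the furniture and walls round the work are solid. World frame = base frame: x ahead of the robot, y to its left, z up, the work surface at z = 0. Lengths are in m, angles in rad, forces in N, time in s.
With the tool pointing down it reaches from about 0.15 to 0.775 m from the base axis. Payload 6.1 kg.
Tool frame: the origin (TCP) lies midway between the tips of the shut fingers; the grasp point (between the pads) lies 19 mm behind it; z points along the fingers, x is the direction in which the jaws open and shut, and the axes are right-handed (so a half turn about z gives the same grasp; the last joint's range is limited). The gripper opens to 85 mm and grips with 20 to 120 N. Pads are 22 mm wide; open, the fingers measure 114 mm over their backs; the gripper's body (76 mm by 85 mm) begins 54 mm behind the grasp point. The pads swing forward as they close: fully open they stand 13 mm farther back than shut.
Start: joints at [-1.22, 0.126, -0.04, 1.405, 0, 1.571], TCP at [0.18, -0.493, 0.231] pointing down, gripper open.
Joint ranges: [-2.72, 2.72], [-0.95, 1.95], [-1.27, 1.35], [-1.78, 2.02], [-1.46, 1.47], [-3.14, 3.14]. Speed limits (rad/s): [2.39, 2.39, 3.01, 3.14, 3.14, 3.14].

### API

Orientations are given as a rotation vector (axis times angle).
In Python, from bench import env gives the robot as it stands.
- The arm moves only by the tool drive_tool, never from a script. Its argument "series" is a list that holds one entry, the list of rows, each a list of 7 numbers: the shift along the tool's x, y, z in cm, then the turn, a rotation vector about the tool's x, y, z in degrees, then the opening, from -1 (shut) to 1 (fully open). In form: [[[tx, ty, tz, ax, ay, az, claw], ...]]. A call has 1 to 10 rows; each row shifts and turns the pose as measured when the row begins, along the tool's axes as they then stand; what a row does not reach is not made up. A row lasts 1/10 s, in which the tool goes at most 50 mm and 8.59 degrees, less where a joint would pass 70% of its speed; a pose out of reach is approached as far as the arm can. A call with a gripper value outside its range is refused whole. The fingers move at their own pace and stop on an object; the grip force is fixed at half the most. Time passes only in rows, so rows that do not move let the fingers close. It gives the time, the measured TCP pose, the force and the opening at its end, in the units of the state.
- env.state(): the state, without advancing time (a new reading comes with each control period).
- env.grab_frame(name): name is "scene" or "top" or "wrist"; returns a dict with "image" (384x512x3 uint8, red, green, blue), "fx", "fy", "cx", "cy" (pixels), "extrinsics" (4x4, takes a point from world to camera coordinates). Camera axes: x right, y down, z forward; pixel columns grow to the right and rows downward; lengths in m; the calibration is good to about 2 mm. A picture is of the moment at which its call begins. There is no depth.
- env.finish_job(): hands the job in, once; it reports no verdict.
Trained networks look in the newest picture that a camera, given by its name, has taken for a name from the list of things; names that differ only in an ending like _2 or _b are one class to them, and where a whole thing is asked for, a point or a joint stands for the part that bears it (a point fixed in the world has none). Each returns a list of dicts, best first, with "confidence" (0 to 1); they miss things now and then, are a little off and sometimes report something else, mostly with a low value. They report only what shows in the picture. A call takes as long as a camera call. They do not tell look-alikes from the thing itself.
- env.search_frame(camera, query): "at" ([column, row] in pixels, amid what is visible of it).
- env.pinpoint(camera, query): "at" ([column, row] in pixels: a listed point, or the origin of a listed thing).
The state is a dict: "time_s": time; "joint_positions": joint angles; "dq": joint speeds; "joint_efforts": joint torques, N m; "tcp_pos": TCP position; "tcp_rot": TCP orientation; "contact_force": force on the tool from outside, world axes, zero at the start; "moment": the same for the moment, N m; "grip_width": opening from 0.0 (shut) to 1.0 (fully open).
Only numpy, scipy, OpenCV 4.12 (cv2) and the standard library are available. Lean on these libraries where they do the work, as an engineer would, in place of code of your own. Each camera call takes 0.05 s, during which the arm holds its last target. There are 200 camera calls.

### The job

Stand the gate lever of the bench shelf's label rail upright so that its notch lines up with the channel. Then take the label holder from its parking block and push it, hook rib towards the robot, down behind the rail's lip against the sprung strip until the rib sits on the lip, firmly but without forcing it. Finish while still holding it pressed fully home with the lever upright, and leave the timer and the petri dish where they are.

Things in the scene. Friction and masses are not known exactly. Their poses are not given: they have to be found in the camera images.
- rack: Low white bench shelf, fixed: board 200 mm wide, top 62 mm up, with an aluminium label rail on its front (-x) edge. Origin on the worktop under the middle of the rail's channel; x away from the robot into the shelf, y left along the channel, z up. Back wall of the channel: the shelf's front edge, face at x = +4.5 mm, 62 mm high. Bottles up to 160 mm high stand behind x = 105 mm.
- lip_edge (a point): Middle of the lip's top edge: rack x -9.5, y 0, 45 mm up. The lip is 72 mm long and leans outward: the channel is 9 mm wide at its foot (rack x -4.5 to +4.5) and 11.5 mm at the lip's top (-7 to +4.5), open at the top. A grey end block at rack y -52 and the gate's disc at y +52 mm end it.
- channel_home (a point): Point in the middle of the rail's channel, 17 mm above the rack's origin, same axes as the rack: where the holder's origin lies when the holder is fully home.
- lever (a joint): Gate lever at the rail's left (+y) end; hinge along rack y, 35 mm up, at rack x 0. 0 rad = upright, negative leans to the robot (start -0.6 to -1.0), range -1.15 to 1.0. Friction (1.2 N at the knob) holds it where left. It turns two steel cheeks, 28 mm high, notch 12 mm wide between them, across the channel at rack y 39 to 52 mm: leaning they block the holder, upright the notch is in line with the channel.
- lever_knob (a point): Centre of the black ball knob (16 mm diameter) on the lever's end, 78 mm from the hinge axis, at rack y = +72 mm; when upright it is 113 mm above the worktop. The steel arm below it is 10 mm by 6 mm (along y).
- seat (a joint): Black sprung strip on the channel's floor: 0 m as it stands free (top 25 mm above the worktop), grows as it is pressed down, 0.008 m when the holder is home (stop at 0.009). It pushes back with 4 N at first and 8 N at home, and lifts the holder again if that is let go.
- holder: White plastic label holder, about 60 g, loose, upright: plate 5 mm thick (x), 96 wide (y), 58 high, blank paper slip on the front; on top a grip block 10 mm thick, 40 wide, 56 to 86 mm up. A hook rib, 50 wide, 4 high, underside 28 mm above the lower edge, sticks out on the front (-x) to 15 mm from the middle plane; home, it rests on the lip. Origin: middle of the lower edge; x to the back.
- holder_grip (a point): Point in the grip block, 74 mm above the holder's lower edge, where to pinch it across its 10 mm thickness (holder x). Fingertips that reach 19 mm below it stay 10 mm clear of the shelf when the holder is home.
- stand: Grey parking block 60 x 118 x 22 mm, fixed, slot along its y axis 6.8 mm wide and 16 mm deep in which the holder stands (lower edge 6 mm above the worktop; it may lean a few degrees). Origin at the middle of its underside.
- timer: Bench timer, 67 x 63 x 19 mm, loose bystander; origin under its middle.
- petri_dish: Petri dish with lid, 92 mm diameter, 16 mm high, loose bystander; origin under its middle.
Things that resemble listed ones, but are neither listed nor needed, are in the scene too. What is shaped like the stand but orange is not meant.

How it is judged:
By the outcome, as a careful person would: the job done as asked, in the order asked, and still so for the second after the job is handed in, while the arm keeps its last pose, push and grip.
It also fails if it takes over 54 s, if anything falls off the work surface, if the arm or the gripper's body presses on something with over 40 N, if the wrist force passes 120 N, or if a joint passes its speed limit or range.

## Working session

There is one attempt and no reset: what is moved stays moved. The work goes in short steps, Python scripts to look and compute and a tool call to move; the robot and the scene stay as the last step left them, time stands still between calls to the robot, and variables do not carry over. Pictures are saved under pics/ and viewed, about 8 in all and at most 12, crops included, and the job is handed in when it is done.

Besides the shell and the picture viewer there is one more tool, called after "Emit:" as a command line: name --argument value ..., lists and objects as JSON in quotes. drive_tool: Moves the arm, as the interface text tells. Its arguments: {"type":"object","properties":{"series":{"type":"array"}},"required":["series"]}

```bash
mkdir -p pics; ls
cat > h.py <<'E'
import numpy as np, cv2, sys
from scipy.spatial.transform import Rotation as R
from bench import env
def snap(cam,name=None):
    f=env.grab_frame(cam)
    if name: cv2.imwrite(f'pics/{name}.png',f['image'][:,:,::-1])
    return f
def ray(f,uv):
    E=np.array(f['extrinsics']);d=np.array([(uv[0]-f['cx'])/f['fx'],(uv[1]-f['cy'])/f['fy'],1.])
    d=E[:3,:3].T@d; o=-E[:3,:3].T@E[:3,3]; return o,d/np.linalg.norm(d)
def onz(f,uv,z):
    o,d=ray(f,uv); return o+d*(z-o[2])/d[2]
def tri(rs):
    A=sum(np.eye(3)-np.outer(d,d) for o,d in rs); b=sum((np.eye(3)-np.outer(d,d))@o for o,d in rs)
    p=np.linalg.solve(A,b); return p,[round(1000*np.linalg.norm((np.eye(3)-np.outer(d,d))@(p-o)),1) for o,d in rs]
def proj(f,p):
    E=np.array(f['extrinsics']);c=E[:3,:3]@np.array(p)+E[:3,3]; return np.array([f['fx']*c[0]/c[2]+f['cx'],f['fy']*c[1]/c[2]+f['cy']])
E
cat > a.py <<'E'
from h import *
np.set_printoptions(precision=3,suppress=True)
F={}
for c in('scene','top'): F[c]=snap(c,c+'0')
im=np.hstack([F['scene']['image'],F['top']['image']])
print(env.state())
for q in ['rack','lip_edge','channel_home','lever_knob','holder','holder_grip','stand','timer','petri_dish']:
  for c in F:
    for r in env.pinpoint(c,q)[:3]: print(q,c,np.round(r['at'],1),round(r['confidence'],2))
for c in F: print(c,ray(F[c],(256,192)),F[c]['fx'])
E
python3 a.py
```

```text
pics
{'time_s': 0.1, 'joint_positions': array([-1.22 ,  0.126, -0.04 ,  1.405,  0.   ,  1.571]), 'dq': array([-0.   , -0.   ,  0.004, -0.002,  0.001,  0.001]), 'joint_efforts': array([  0.001, -43.691,  35.361,   0.014,  -0.   ,   0.   ]), 'tcp_pos': array([ 0.18 , -0.493,  0.231]), 'tcp_rot': array([-2.574,  1.799,  0.002]), 'contact_force': array([0.165, 0.082, 0.238]), 'moment': array([-0.031,  0.047, -0.014]), 'grip_width': 1.0054328323526625}
rack scene [237.8 232.1] 0.62
rack top [232.2 191.3] 0.96
lip_edge scene [235.6 221.7] 0.89
lip_edge top [234.  193.7] 0.67
channel_home scene [231.1 226.5] 0.85
channel_home top [233.1 189.3] 0.73
lever_knob scene [238.7 219. ] 0.74
lever_knob scene [232.4 223.4] 0.63
lever_knob top [203.7 213.5] 0.76
holder scene [310.9 202.9] 0.7
holder top [323.  225.2] 0.49
holder_grip top [329.  226.3] 0.69
stand scene [302.7 185.1] 0.86
stand scene [312.9 210.3] 0.69
stand top [321.9 225. ] 0.85
stand top [377.4 182.3] 0.72
stand top [234.4 193.9] 0.48
timer scene [291.4 230.9] 0.96
timer top [276.3 229.4] 0.97
timer top [323.5 227.6] 0.37
petri_dish scene [175.2 273.5] 0.76
petri_dish top [150.4 201.1] 0.79
petri_dish top [233.4 192.4] 0.52
scene (array([-0.248,  0.861,  0.658]), array([ 0.583, -0.691, -0.429])) 499.3261513360613
top (array([ 0.424, -0.063,  0.951]), array([ 0.117,  0.032, -0.993])) 351.50811761693956
```

Run:
```python
import cv2
t=cv2.imread('pics/top0.png');s=cv2.imread('pics/scene0.png')
cv2.imwrite('pics/t1.png',cv2.resize(t[110:290,110:430],None,fx=2.5,fy=2.5,interpolation=cv2.INTER_CUBIC))
cv2.imwrite('pics/s1.png',cv2.resize(s[100:310,120:400],None,fx=2.8,fy=2.8,interpolation=cv2.INTER_CUBIC))
```

```text
(no output)
```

View pics/t1.png

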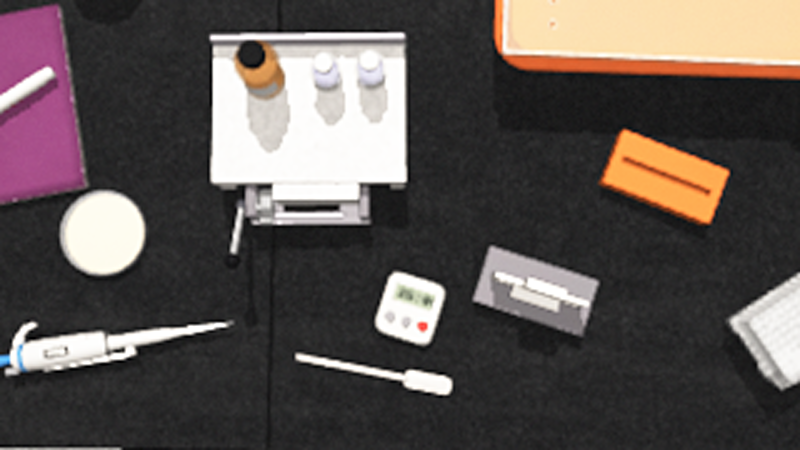

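View pics/s1.png

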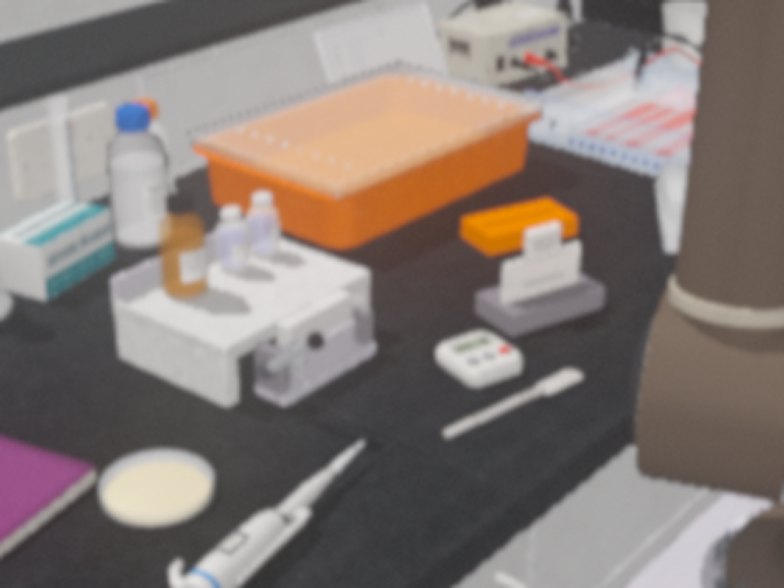

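Top crop: rack level at (305,195), lever leaning to the robot with its knob at about (233,255), timer at (410,308), grey stand with holder at (537,290), and orange look-alike at (665,177). The scene crop agrees. Next I get positions from these.

```bash
cat > b.py <<'E'
from h import *
np.set_printoptions(precision=4,suppress=True)
T=snap('top');S=snap('scene'); W=snap('wrist')
c=lambda u,v:(110+u/2.5,110+v/2.5)
print('rack',onz(T,(233,190.8),.025))
a,b=onz(T,c(210,187),.062),onz(T,c(407,187),.062); print('front edge',a,b,np.degrees(np.arctan2(*(a-b)[:2])))
a,b=onz(T,c(210,34),.08),onz(T,c(210,187),.062);print('left side',a,b)
print('lip tri',tri([ray(T,(234,193.7)),ray(S,(235.6,221.7))]))
print('knob tri',tri([ray(T,(203.7,213.5)),ray(S,(232.5,222))]))
P=[onz(T,c(*p),.022) for p in[(490,246),(599,279),(583,335),(474,302)]];print('stand',P,np.mean(P,0))
print('holder top', onz(T,c(536,298),.09),onz(T,c(512,291),.092),onz(T,c(560,304),.092), tri([ray(T,(325,228)),ray(S,(120+543/2.8,100+236/2.8))]))
print('timer',onz(T,(276,229),.01),'petri',onz(T,c(103,233),.016))
s=env.state();Rt=R.from_rotvec(s['tcp_rot']).as_matrix();print(Rt,s['tcp_pos'])
o,d=ray(W,(W['cx'],W['cy']));print('wristcam in tool',Rt.T@(o-s['tcp_pos']),Rt.T@d,W['fx'],Rt.T@np.array(W['extrinsics'])[:3,:3].T)
E
python3 b.py
```

```text
rack [0.5349 0.0287 0.025 ]
front edge [0.5448 0.1257 0.062 ] [ 0.547  -0.0764  0.062 ] -0.6073521707370397
left side [0.7008 0.1273 0.08  ] [0.5448 0.1257 0.062 ]
lip tri (array([0.5265, 0.0252, 0.0326]), [np.float64(0.2), np.float64(0.2)])
knob tri (array([0.471 , 0.0954, 0.0808]), [np.float64(0.6), np.float64(0.6)])
stand [array([ 0.4906, -0.1651,  0.022 ]), array([ 0.4574, -0.2788,  0.022 ]), array([ 0.3991, -0.2614,  0.022 ]), array([ 0.4316, -0.1483,  0.022 ])] [ 0.4447 -0.2134  0.022 ]
holder top [ 0.4357 -0.202   0.09  ] [ 0.4421 -0.1786  0.092 ] [ 0.4303 -0.2247  0.092 ] (array([ 0.4394, -0.2039,  0.0846]), [np.float64(0.8), np.float64(0.8)])
timer [ 0.4356 -0.0868  0.01  ] petri [0.4999 0.2496 0.016 ]
[[ 0.3436 -0.9391 -0.    ]
 [-0.9391 -0.3436 -0.    ]
 [-0.      0.     -1.    ]] [ 0.1804 -0.493   0.2313]
wristcam in tool [ 0.001  -0.0764 -0.1438] [-0.0005  0.2953  0.9554] 274.39376737359066 [[ 1.      0.0002 -0.0005]
 [-0.      0.9554  0.2953]
 [ 0.0006 -0.2953  0.9554]]
```

Emit:
drive_tool --series '[[[0,0,0,0,0,-7,1],[0,0,0,0,0,-7,1],[0,0,0,0,0,-7,1],[0,0,0,0,0,-7,1],[0,0,0,0,0,-7,1],[0,0,0,0,0,-7,1],[0,0,0,0,0,-7,1],[0,0,0,0,0,-7,1],[0,0,0,0,0,-7,1],[0,0,0,0,0,-7,1]]]'

```text
time_s: 2.15
tcp_pos: [0.1804, -0.493, 0.2313]
tcp_rot: [3.141, 0.08, 0.0]
contact_force: [0.1, 0.0, 0.0]
grip_width: 0.999
```

Emit:
drive_tool --series '[[[2.2,-3.4,0,0,0,2.5,1],[2.2,-3.4,0,0,0,0,1],[2.2,-3.4,0,0,0,0,1],[2.2,-3.4,0,0,0,0,1],[2.2,-3.4,0,0,0,0,1],[2.2,-3.4,0,0,0,0,1],[2.2,-3.4,0,0,0,0,1],[2.2,-3.4,0,0,0,0,1],[2.2,-3.4,0,0,0,0,1],[0,0,0,0,0,0,1]]]'

```text
time_s: 3.15
tcp_pos: [0.3807, -0.1746, 0.2309]
tcp_rot: [3.141, 0.008, 0.005]
contact_force: [0.5, -0.7, -0.6]
grip_width: 0.999
```

```bash
cat > w.py <<'E'
from h import *
import sys
np.set_printoptions(precision=4,suppress=True)
W=snap('wrist',sys.argv[1])
s=env.state();print(s['time_s'],s['tcp_pos'],s['tcp_rot'],s['contact_force'],s['grip_width'])
for q in ['rack','lip_edge','channel_home','lever_knob','holder','holder_grip','stand','timer','petri_dish']:
    for r in env.pinpoint('wrist',q)[:2]: print(q,np.round(r['at'],1),round(r['confidence'],2))
E
python3 w.py w1
```

```text
3.2 [ 0.3799 -0.176   0.2309] [3.1397 0.006  0.0044] [-0.0025 -0.2797 -0.3672] 0.998846393396831
holder [298.1 196.8] 0.95
holder_grip [309.2 214.5] 0.74
stand [298.4 195.9] 0.73
stand [372.9 278.1] 0.66
timer [288.8  93.7] 0.78
```

View pics/w1.png

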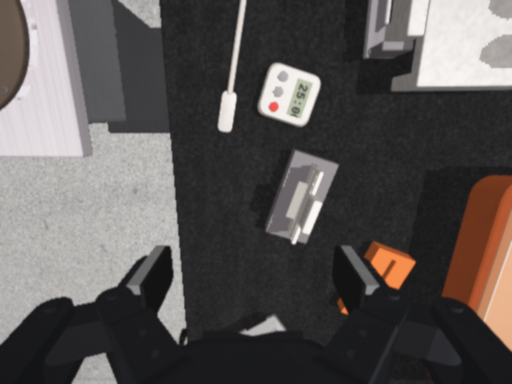

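The wrist picture shows the holder in the grey stand, running (318,168) to (295,240). The rib and slip are on its left side (297,200), towards the robot. The timer is at (290,94) and the rack is at the top right. Now over to the rack.

Emit:
drive_tool --series '[[[1.4,-3.5,-0.4,0,0,0,1],[1.4,-3.5,-0.4,0,0,0,1],[1.4,-3.5,-0.4,0,0,0,1],[1.4,-3.5,-0.4,0,0,0,1],[1.4,-3.5,-0.4,0,0,0,1],[0,0,0,0,0,0,1]]]'

```text
time_s: 4.25
tcp_pos: [0.4519, -0.0026, 0.251]
tcp_rot: [3.139, -0.026, 0.005]
contact_force: [-1.2, -0.6, -0.2]
grip_width: 1.002
```

```bash
python3 w.py w2; python3 -c "
import cv2
i=cv2.imread('pics/w2.png');cv2.imwrite('pics/w2b.png',cv2.resize(i[40:310,150:510],None,fx=2.2,fy=2.2,interpolation=cv2.INTER_CUBIC))"
```

```text
4.3 [ 0.4511 -0.004   0.2508] [ 3.1383 -0.0271  0.0037] [-0.6088 -0.5376  0.4036] 0.9969496112525826
rack [306.3 143.3] 0.81
rack [253.9 323.5] 0.37
lip_edge [303.5 148.4] 0.63
lip_edge [235.3 214.1] 0.44
channel_home [306.1 147.8] 0.58
lever_knob [269.9  83.1] 0.61
holder [252.3 291.9] 0.57
holder_grip [249.2 321.7] 0.6
stand [250.4 286.2] 0.96
stand [319.3 350.4] 0.87
timer [235.2 219.2] 0.87
petri_dish [251.9 293.6] 0.24
```

View pics/w2b.png

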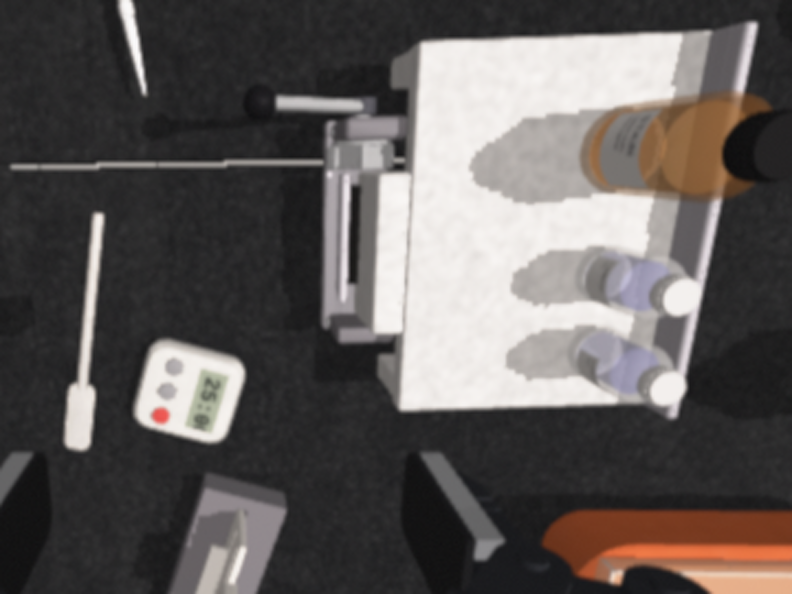

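```bash
cat > c.py <<'E'
from h import *
np.set_printoptions(precision=4,suppress=True)
W=snap('wrist');T=snap('top')
c=lambda u,v:(150+u/2.2,40+v/2.2)
for n,p,z in [('cornL',(420,42),.062),('cornR',(400,410),.062),('wallL',(364,175),.062),('wallR',(357,333),.062),('wallbackL',(411,175),.062),('wallbackR',(402,333),.062),('lipL',(344,172),.045),('lipR',(344,300),.045),('lipoutL',(325,122),.045),('lipoutR',(324,328),.045)]:
  print(n,onz(W,c(*p),z))
for cam,p in[('w',c(259,102)),('t',(203.4,211.5))]:
  for z in(.075,.085,.095): print(cam,z,onz(W if cam=='w' else T,p,z))
print('tri',tri([ray(W,c(259,102)),ray(T,(203.4,211.5))]))
for n,p,z in[('stand corners',(207,473),.022),('',(287,490),.022)]: print(onz(W,c(*p),z))
E
python3 c.py
```

```text
cornL [0.5519 0.1219 0.062 ]
cornR [ 0.5548 -0.0773  0.062 ]
wallL [0.5269 0.0585 0.062 ]
wallR [ 0.527  -0.0288  0.062 ]
wallbackL [0.5519 0.058  0.062 ]
wallbackR [ 0.5528 -0.0294  0.062 ]
lipL [0.5195 0.0598 0.045 ]
lipR [ 0.5222 -0.0132  0.045 ]
lipoutL [0.5082 0.0862 0.045 ]
lipoutR [ 0.5108 -0.0302  0.045 ]
w 0.075 [0.4707 0.0947 0.075 ]
w 0.085 [0.4701 0.0939 0.085 ]
w 0.095 [0.4696 0.0931 0.095 ]
t 0.075 [0.4758 0.0969 0.075 ]
t 0.085 [0.4752 0.0951 0.085 ]
t 0.095 [0.4746 0.0933 0.095 ]
tri (array([0.4719, 0.0928, 0.0979]), [np.float64(2.5), np.float64(2.5)])
[ 0.4365 -0.1393  0.022 ]
[ 0.492  -0.1539  0.022 ]
```

The wrist crop shows the lever knob at (259,102) and the rail with its lip at x≈340. A white bar about 87 mm wide forms the back wall, at (385,250). The timer is clear. First I straddle the knob along x.

Emit:
drive_tool --series '[[[1.4,-3.3,0,0,0,-1,1],[1.4,-3.3,0,0,0,0,1],[1.1,-3.3,0,0,0,0,1],[0,0,0,0,0,0,1],[0,0,3.7,0,0,0,1],[0,0,3.7,0,0,0,1],[0,0,3.7,0,0,0,1],[0,0,1.5,0,0,0,1],[0,0,0,0,0,0,1]]]'

```text
time_s: 5.75
tcp_pos: [0.4929, 0.0933, 0.1218]
tcp_rot: [3.138, -0.011, 0.011]
contact_force: [0.5, 0.4, 0.0]
grip_width: 0.999
```

```bash
python3 w.py w3
```

```text
5.8 [0.4933 0.0934 0.1228] [ 3.1378 -0.0112  0.0121] [ 0.2841 -0.6938 -0.6357] 0.9995788499446061
rack [288.1 248.5] 0.93
lip_edge [284.1 271.4] 0.89
channel_home [284.6 258.1] 0.96
lever_knob [220.8 216.6] 0.98
timer [194.3 331.3] 0.75
petri_dish [261.5   0.8] 0.74
```

View pics/w3.png

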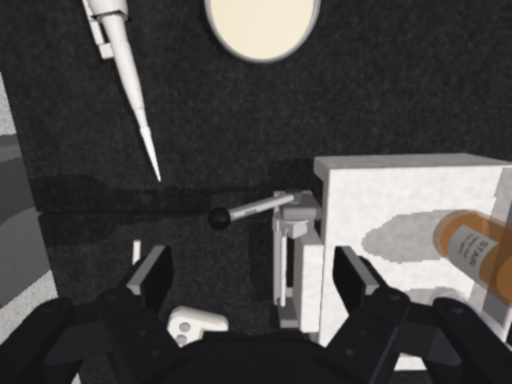

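Wrist picture: knob at (220,217), rail lip line at (283,265), bar face at about (298,280), all left clear. Both fingers are clear of everything. I measure against known heights.

```bash
cat > d.py <<'E'
from h import *
np.set_printoptions(precision=4,suppress=True)
W=snap('wrist'); E3=np.array(W['extrinsics'])
s=env.state()
# cam-in-tool -> extrinsics for w2 moment
def M(p,r): m=np.eye(4);m[:3,:3]=R.from_rotvec(r).as_matrix();m[:3,3]=p;return m
X=E3@M(s['tcp_pos'],s['tcp_rot'])
W2=dict(W);W2['extrinsics']=X@np.linalg.inv(M([.4511,-.004,.2508],[3.1383,-.0271,.0037]))
T=snap('top')
c2=lambda u,v:(150+u/2.2,40+v/2.2)
print('knob',tri([ray(W,(219.5,217)),ray(W2,c2(259,102)),ray(T,(203.4,211.5))]),tri([ray(W,(219.5,217)),ray(W2,c2(259,102))]))
print('lip net',onz(W,(284.1,271.4),.045),onz(W2,(303.5,148.4),.045),onz(T,(234,193.7),.045))
print('home net',onz(W,(284.6,258.1),.017),onz(W2,(306.1,147.8),.017),onz(T,(233.1,189.3),.017))
print('rack net',onz(W,(288.1,248.5),0),onz(W2,(306.3,143.3),0),onz(T,(232.2,191.3),0))
print('corner',onz(W,(327,171),.062),onz(W2,c2(420,42),.062))
E
python3 d.py
python3 -c "
import cv2
i=cv2.imread('pics/w3.png');cv2.imwrite('pics/w3b.png',cv2.resize(i[180:345,200:350],None,fx=3.6,fy=3.6,interpolation=cv2.INTER_CUBIC))"
```

```text
knob (array([0.473 , 0.096 , 0.0814]), [np.float64(0.3), np.float64(2.1), np.float64(2.4)]) (array([0.4718, 0.096 , 0.0805]), [np.float64(0.9), np.float64(0.9)])
lip net [0.5263 0.0267 0.045 ] [0.5182 0.0254 0.045 ] [0.5249 0.0239 0.045 ]
home net [0.5303 0.0246 0.017 ] [0.5269 0.0224 0.017 ] [0.5399 0.0293 0.017 ]
rack net [0.5362 0.0265 0.    ] [0.5302 0.0266 0.    ] [0.5365 0.0333 0.    ]
corner [0.5545 0.1254 0.062 ] [0.5524 0.1243 0.062 ]
```

View pics/w3b.png

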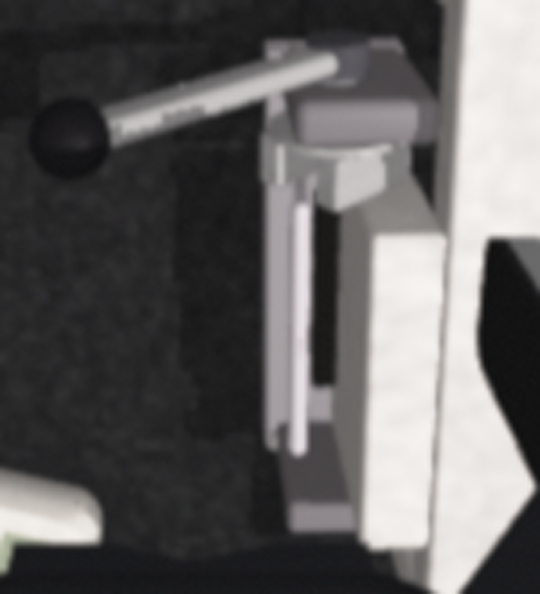

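```bash
cat >> d.py <<'E'
print('---')
c=lambda u,v:(200+u/3.6,180+v/3.6)
for n,p,z in[('wallL',(374,237),.062),('wallR',(361,546),.062),('wbackL',(444,237),.062),('wbackR',(428,546),.062),('lipTopL',(293,205),.045),('lipTopLin',(312,205),.045),('lipTopR',(290,455),.045),('lipTopRin',(308,455),.045),('boardfront',(460,20),.062),('endblk',(290,528),.03)]:print(n,onz(W,c(*p),z))
E
python3 d.py | sed -n '/---/,$p'
```

```text
---
wallL [0.5395 0.062  0.062 ]
wallR [ 0.5405 -0.0266  0.062 ]
wbackL [0.5558 0.0618 0.062 ]
wbackR [ 0.5579 -0.0269  0.062 ]
lipTopL [0.5226 0.0622 0.045 ]
lipTopLin [0.5273 0.0621 0.045 ]
lipTopR [ 0.5236 -0.012   0.045 ]
lipTopRin [ 0.5285 -0.0121  0.045 ]
boardfront [0.5556 0.1139 0.062 ]
endblk [ 0.5262 -0.0501  0.03  ]
```

Emit:
drive_tool --series '[[[-0.5,-0.3,2.0,0,0,0,1],[0,0,2.5,0,0,0,1],[0,0,0.6,0,0,0,1],[0,0,0,0,0,0,0],[0,0,0,0,0,0,0],[0,0,0,0,0,0,0]]]'

```text
time_s: 7.05
tcp_pos: [0.4862, 0.0975, 0.0738]
tcp_rot: [3.14, -0.01, 0.006]
contact_force: [-28.1, 0.8, 18.1]
grip_width: 0.523
```

Gripper closing jams the knob radially (28 N). I relieve it, then move along the tangent.

Emit:
drive_tool --series '[[[0,0,-0.3,0,0,0,0.2],[0,0,0,0,0,0,0.2]]]'

```text
time_s: 7.25
tcp_pos: [0.4857, 0.0976, 0.0786]
tcp_rot: [3.141, -0.009, 0.006]
contact_force: [0.5, 0.1, -0.2]
grip_width: 0.592
```

```bash
python3 w.py w4|head -5;  python3 -c "
import cv2
i=cv2.imread('pics/w4.png');cv2.imwrite('pics/w4b.png',cv2.resize(i[180:384,100:400],None,fx=2.5,fy=2.5,interpolation=cv2.INTER_CUBIC))"
```

```text
7.3 [0.4859 0.0976 0.0785] [ 3.1407 -0.0094  0.0063] [0.3402 0.131  0.4171] 0.6008686683938498
lip_edge [296.7 308.7] 0.94
lip_edge [225.7 254.4] 0.31
channel_home [303.8 287.4] 0.59
lever_knob [224.4 254.2] 0.95
```

View pics/w4b.png

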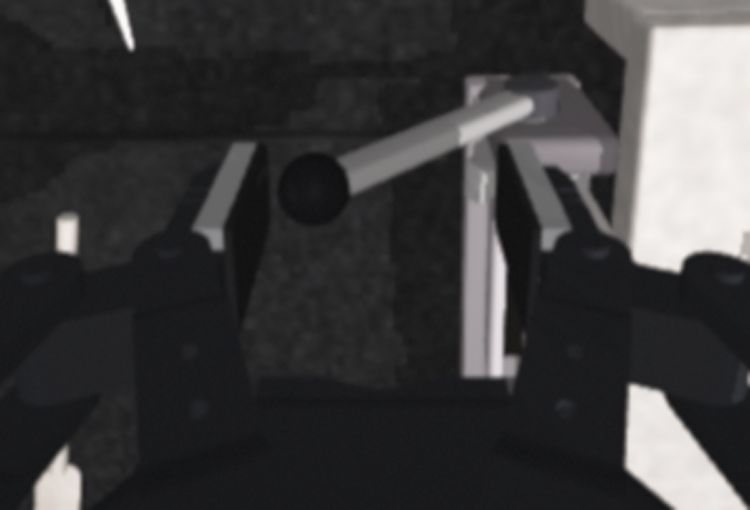

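Emit:
drive_tool --series '[[[-0.1,0,1.0,0,0,0,0.2],[0.6,0,-0.4,0,0,0,0.2],[0.7,0,-0.8,0,0,0,0.2],[0.8,0,-0.6,0,0,0,0.2],[1.0,0,-0.5,0,0,0,0.2],[1.0,0,-0.3,0,0,0,0.2],[0.9,0,-0.1,0,0,0,0.2],[0,0,0,0,0,0,0.2]]]'

```text
time_s: 8.55
tcp_pos: [0.5377, 0.0973, 0.0963]
tcp_rot: [3.141, -0.009, 0.0]
contact_force: [-0.1, 0.1, 0.7]
grip_width: 0.602
```

```bash
cat > k.py <<'E'
from h import *
np.set_printoptions(precision=4,suppress=True)
s=env.state();print(s['time_s'],s['tcp_pos'],s['tcp_rot'],s['contact_force'],s['grip_width'])
F={c:snap(c,'k_'+c) for c in('wrist','top','scene')}
rs=[]
for c in F:
  for r in env.pinpoint(c,'lever_knob')[:1]:
    print(c,np.round(r['at'],1),round(r['confidence'],2),onz(F[c],r['at'],.112)); rs.append(ray(F[c],r['at']))
print(tri(rs))
E
python3 k.py
```

```text
8.55 [0.5377 0.0973 0.0963] [ 3.1409 -0.009   0.0001] [-0.0645  0.0954  0.7419] 0.6020952781306126
wrist [217.4 259.2] 0.81 [0.5205 0.0986 0.112 ]
top [201.6 192.1] 0.52 [0.5204 0.096  0.112 ]
(array([0.5204, 0.0967, 0.109 ]), [np.float64(0.4), np.float64(0.4)])
```

Emit:
drive_tool --series '[[[-0.3,0,0,0,0,0,-0.5],[0,0,0,0,0,0,-0.5],[0,0,0,0,0,0,-0.5],[0,0,0,0,0,0,-0.6],[0,0,0,0,0,0,-0.6]]]'

```text
time_s: 9.35
tcp_pos: [0.5306, 0.0973, 0.0957]
tcp_rot: [3.141, -0.008, -0.005]
contact_force: [-0.8, 0.7, -0.9]
grip_width: 0.196
```

```bash
python3 k.py
```

```text
9.35 [0.5306 0.0973 0.0957] [ 3.1406 -0.0078 -0.0049] [-0.7724  0.7109 -0.9214] 0.19595279725730386
wrist [251.3 261.1] 0.81 [0.5313 0.0976 0.112 ]
top [203.6 187.9] 0.6 [0.5307 0.0915 0.112 ]
scene [213.6 203.5] 0.71 [0.531  0.0977 0.112 ]
(array([0.532 , 0.0942, 0.1089]), [np.float64(1.6), np.float64(2.3), np.float64(2.2)])
```

Emit:
drive_tool --series '[[[0.35,0,0,0,0,0,-0.6],[0.05,0,0,0,0,0,-0.6],[0,0,0,0,0,0,-0.6]]]'

```text
time_s: 9.95
tcp_pos: [0.5351, 0.0973, 0.0957]
tcp_rot: [3.141, -0.008, -0.005]
contact_force: [-1.2, 0.7, 0.2]
grip_width: 0.203
```

```bash
python3 k.py
```

```text
9.95 [0.5351 0.0973 0.0957] [ 3.1408 -0.0079 -0.0051] [-1.1692  0.7343  0.1878] 0.20340790258228555
wrist [251.2 259. ] 0.96 [0.5357 0.0989 0.112 ]
top [202.4 185.8] 0.57 [0.5358 0.0946 0.112 ]
scene [211.1 203.4] 0.77 [0.536  0.1012 0.112 ]
(array([0.5369, 0.097 , 0.1094]), [np.float64(1.3), np.float64(2.0), np.float64(2.5)])
```

Emit:
drive_tool --series '[[[0,0,0,0,0,0,0],[0,0,0,0,0,0,0],[0,0,-3,0,0,0,0],[0,0,-4,0,0,0,0],[0,2,-1,0,0,0,0],[0,4,0,0,0,0,0],[0,4,0,0,0,0,0],[0,0,0,0,0,0,0]]]'

```text
time_s: 11.05
tcp_pos: [0.5356, -0.0048, 0.1789]
tcp_rot: [3.139, -0.001, -0.002]
contact_force: [-0.2, 0.4, -0.0]
grip_width: 0.502
```

```bash
python3 w.py w5;  python3 -c "
import cv2
i=cv2.imread('pics/w5.png');cv2.imwrite('pics/w5b.png',cv2.resize(i[80:320,170:340],None,fx=2.5*1,fy=2.5,interpolation=cv2.INTER_CUBIC))"
```

```text
11.1 [ 0.5357 -0.0033  0.1789] [ 3.1405 -0.0001 -0.0019] [-0.4319  0.9013 -0.722 ] 0.5040139054348421
rack [246.2 152.8] 0.63
lip_edge [235.5 158.9] 0.7
channel_home [245.  154.2] 0.69
lever_knob [251.6  67.4] 0.71
holder_grip [239.1 158.5] 0.23
timer [165.3 235.4] 0.67
```

View pics/w5b.png

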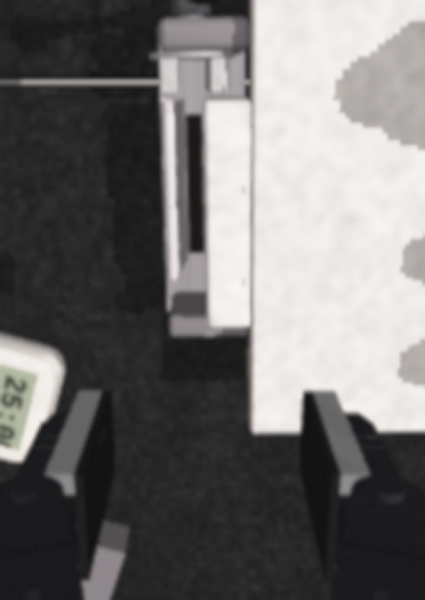

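```bash
cat > e.py <<'E'
from h import *
np.set_printoptions(precision=4,suppress=True)
W=snap('wrist')
c=lambda u,v:(170+u/2.5,80+v/2.5)
for n,p,z in[('wallL',(206,100),.062),('wallR',(206,326),.062),('wbL',(250,100),.062),('wbR',(248,326),.062),('lipoutL',(163,100),.045),('lipoutR',(168,305),.045),('lipinL',(178,100),.045),('lipinR',(179,275),.045),('notchL',(177,75),.06),('notchR',(210,75),.06),('boardR',(250,432),.062)]: print(n,onz(W,c(*p),z))
for q,z in(('lip_edge',.045),('channel_home',.017),('rack',0),('lever_knob',.113)):
  for r in env.pinpoint('wrist',q)[:1]: print(q,onz(W,r['at'],z),r['confidence'])
E
python3 e.py
```

```text
wallL [0.536  0.0673 0.062 ]
wallR [ 0.5364 -0.0205  0.062 ]
wbL [0.5521 0.0673 0.062 ]
wbR [ 0.5533 -0.0204  0.062 ]
lipoutL [0.5193 0.0667 0.045 ]
lipoutR [ 0.5202 -0.0173  0.045 ]
lipinL [0.5251 0.0667 0.045 ]
lipinR [ 0.525 -0.004  0.045]
notchL [0.5254 0.0759 0.06  ]
notchR [0.5374 0.076  0.06  ]
boardR [ 0.5553 -0.0681  0.062 ]
lip_edge [0.5203 0.0252 0.045 ] 0.74
channel_home [0.5281 0.0242 0.017 ] 0.57
rack [0.5295 0.0304 0.    ] 0.86
lever_knob [0.5373 0.0996 0.113 ] 0.89
```

Top-down wrist crop: the cheeks' notch at (193,75) is in line with the channel (182–206). I refine the lever angle with subpixel edges.

```bash
cat > g.py <<'E'
from h import *
np.set_printoptions(precision=4,suppress=True,linewidth=200)
W=snap('wrist','w6');i=W['image'].mean(2)
for v in(140,160,180): print(v,i[v,228:275].astype(int))
i3=cv2.imread('pics/w3.png').mean(2)
for v in(265,280,295): print(v,i3[v,270:325].astype(int))
for v in(104,108,112,116): print(v,i[v,228:275].astype(int))
print(onz(W,(255.6,150),.062),onz(W,(252,150),.062),np.array(W['extrinsics'])[:3])
o,d=ray(W,(256,192));print(o,d,W['cx'])
g=cv2.resize(W['image'][30:130,200:310],None,fx=7,fy=6,interpolation=cv2.INTER_CUBIC);cv2.imwrite('pics/w6b.png',g[:,:,::-1][:600,:800])
E
python3 g.py
```

```text
140 [ 29  31  31  30  28  33  65 116 162 207 228 230 202 135 105 109 110  70  33  25  26  27  44  88 147 200 230 237 238 238 239 239 240 241 242 243 243 244 244 244 244 243 231 184 201 230 236]
160 [ 28  28  30  30  31  31  39  81 141 187 220 229 209 141 105 102  98  81  47  27  25  26  35  83 148 196 228 236 237 237 238 238 239 239 239 238 238 237 236 235 234 232 220 188 212 233 235]
180 [ 30  31  29  30  30  31  34  52  99 155 202 225 228 201 135 104 108 107  64  29  26  27  34  73 132 185 224 237 240 240 240 241 241 240 241 241 241 242 242 243 243 240 226 199 216 231 233]
265 [ 33  33  45  83 130 157 163 164 164 159 151 174 208 224 223 195 120  50  28  26  26  25  31  60  95 103 103 105 105 106 106 114 142 185 219 230 233 234 234 235 235 236 236 236 236 235 235 235 234
 234 234 229 204 174 196]
280 [ 31  33  47  85 130 157 162 162 162 156 151 179 212 224 219 177  98  38  26  27  27  27  39  69  97 105 104 105 105 106 107 127 174 214 232 235 235 236 236 237 237 237 237 237 236 235 234 234 233
 232 229 211 175 196 226]
295 [ 29  32  45  85 131 156 161 160 160 154 153 185 216 224 211
[... 458 characters left out ...]
143 116 126 175 198 202 204 203 190 157 156 162 164 166 163 148  95  48  70 127 186 224 234]
112 [ 27  28  30  31  32  51 112 181 205 209 210 210 209 199 175 165 164 167 168 167 164 163 163 162 147 109 124 180 205 210 212 212 206 185 169 166 166 165 164 149  96  54  77 132 192 227 236]
116 [132 132 132 132 132 134 148 179 198 203 206 209 211 199 164 160 163 166 168 167 165 164 163 162 147 109 121 174 199 205 208 212 213 204 177 166 166 165 166 173 187 190 177 155 193 228 238]
[0.5393 0.0395 0.062 ] [0.5359 0.0395 0.062 ] [[ 1.      0.0035 -0.0023 -0.5363]
 [ 0.0041 -0.9552  0.2959 -0.027 ]
 [-0.0012 -0.2959 -0.9552  0.3302]]
[0.5368 0.0738 0.3221] [ 0.0118 -0.2788 -0.9603] 252.41969085134065
```

View pics/w6b.png

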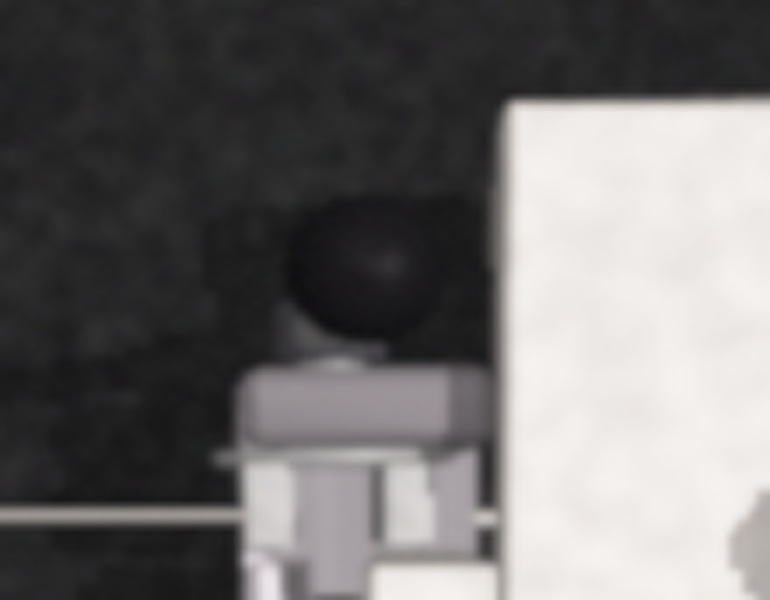

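The crop shows cheeks centred at (340,500), knob at (365,265) and hub at about (330,350). The lever is therefore roughly 4° past upright, so I pinch the knob again and bring it back about 5 mm.

Emit:
drive_tool --series '[[[0,-3.5,0,0,0,0,0],[0,-3.5,0,0,0,0,0],[0,-3.1,0,0,0,0,0],[0,0,3,0,0,0,0],[0,0,4,0,0,0,0],[0,0,1.2,0,0,0,0],[0,0,0,0,0,0,-0.6],[0,0,0,0,0,0,-0.6],[0,0,0,0,0,0,-0.6]]]'

```text
time_s: 12.75
tcp_pos: [0.5371, 0.1028, 0.0978]
tcp_rot: [3.142, 0.001, 0.004]
contact_force: [-0.9, 1.3, -0.7]
grip_width: 0.197
```

Emit:
drive_tool --series '[[[-0.3,0,0,0,0,0,-0.6],[-0.25,0,0,0,0,0,-0.6],[0,0,0,0,0,0,-0.6]]]'

```text
time_s: 13.05
tcp_pos: [0.5338, 0.1026, 0.1014]
tcp_rot: [-3.141, 0.001, -0.014]
contact_force: [-0.4, 0.2, 0.3]
grip_width: 0.2
```

Emit:
drive_tool --series '[[[-0.3,0,0.2,0,0,0,-0.6],[0,0,0.1,0,0,0,-0.6],[0,0,0,0,0,0,-0.6]]]'

```text
time_s: 13.35
tcp_pos: [0.5314, 0.1026, 0.0995]
tcp_rot: [-3.14, 0.001, -0.018]
contact_force: [0.5, 1.0, 0.1]
grip_width: 0.195
```

Emit:
drive_tool --series '[[[-0.05,0,0,0,0,0,0],[0,0,0,0,0,0,0],[0,0,-3,0,0,0,0],[0,0,-4,0,0,0,0],[0,2,-1,0,0,0,0],[0,4,0,0,0,0,0],[0,3.7,0,0,0,0,0],[0,0,0,0,0,0,0]]]'

```text
time_s: 14.15
tcp_pos: [0.529, 0.0035, 0.1812]
tcp_rot: [3.142, 0.006, 0.013]
contact_force: [0.1, -0.5, -0.3]
grip_width: 0.498
```

```bash
cat > g2.py <<'E'
from h import *
np.set_printoptions(precision=4,suppress=True,linewidth=200)
s=env.state();print(s['time_s'],s['tcp_pos'],s['tcp_rot'])
W=snap('wrist','w7');i=W['image'].mean(2)
for v in(104,108,112,116,160): print(v,i[v,225:275].astype(int))
for q,z in(('lip_edge',.045),('channel_home',.017),('rack',0),('lever_knob',.113)):
  for r in env.pinpoint('wrist',q)[:1]: print(q,r['at'],onz(W,r['at'],z),r['confidence'])
m=(i[50:96,225:275]<30).astype(np.uint8); n,l,st,ce=cv2.connectedComponentsWithStats(m); print(st,ce)
E
python3 g2.py
```

```text
14.15 [0.529  0.0035 0.1812] [3.1415 0.0056 0.0128]
104 [ 26  25  25  27  28  28  30  31  27  24  26  27  48  97 132 110 111 129 140 143 144 144 144 144 145 146 146 146 146 146 148 147 148 148 149 149 149 150 150 150 150 150 150 140 115 104 104 102  96
  90]
108 [ 30  28  26  25  28  30  31  32  31  32  32  33  44  92 136 122 107 111 117 118 118 118 119 118 118 118 119 119 119 119 119 119 119 119 118 118 119 119 119 119 119 118 115 105  91  86  86  85  79
  69]
112 [ 26  27  27  29  31  30  30  28  27  32  49  73  86 105 135 151 158 161 165 169 174 175 173 174 175 175 175 177 181 183 186 187 184 174 177 194 199 199 198 190 168 141 141 145 152 160 148  94  43
  40]
116 [ 28  29  29  30  30  30  27  26  27  29  31  30  38  78 139 184 203 206 207 207 206 196 174 164 166 168 167 165 164 163 162 157 136 108 136 190 206 208 208 208 196 161 160 166 165 163 148  95  45
  44]
160 [ 29  29  29  28  29  28  29  29  30  30  30  28  30  40  89 142 156 188 221 230 208 138 106 117 128  77  30  25  25  34  69 110 128 168 210 228 231 232 233 235 237 238 239 240 240 241 241 242 242
 240]
lip_edge [240.3, 163.9] [0.5188 0.0275 0.045 ] 0.61
channel_home [251.5, 157.3] [0.5305 0.0299 0.017 ] 0.93
rack [251.0, 155.1] [0.53   0.0299 0.    ] 0.7
[[   0    0   50   46 1648]
 [  12   18   37   27  593]
 [   9   27    2    3    4]
 [  12   31    4    6   11]
 [  15   35    3    4    4]
 [  12   37    1    1    1]
 [  11   39    3    5    9]
 [   1   40    6    5   21]
 [   8   41    1    1    1]
 [   9   45    1    1    1]
 [  12   44    6    2    7]] [[21.7269 18.8532]
 [33.6914 30.9528]
 [ 9.5    28.25  ]
 [13.5455 33.7273]
 [16.25   36.5   ]
 [12.     37.    ]
 [11.8889 40.8889]
 [ 3.5238 42.381 ]
 [ 8.     41.    ]
 [ 9.     45.    ]
 [14.7143 44.8571]]
```

Cheek midpoint now lies within about 1 mm of the channel's middle, so the lever is upright to about 2°. Now the holder.

Emit:
drive_tool --series '[[[-1.6,4.0,0,0,0,0,0.3],[-1.6,4.0,0,0,0,0,0.3],[-1.6,4.0,0,0,0,0,0.3],[-1.6,4.0,0,0,0,0,0.3],[-1.6,3.5,0,0,0,0,0.3],[0,0,0,0,0,8,0.3],[0,0,0,0,0,7,0.3],[0,0,0,0,0,0,0.3],[0,0,0,0,0,0,0.3]]]'

```text
time_s: 15.3
tcp_pos: [0.4512, -0.1868, 0.1776]
tcp_rot: [-3.115, 0.377, -0.008]
contact_force: [0.4, 0.2, 0.3]
grip_width: 0.652
```

```bash
cat > hh.py <<'E'
from h import *
np.set_printoptions(precision=4,suppress=True,linewidth=200)
s=env.state();print(s['time_s'],s['tcp_pos'],s['tcp_rot'])
W=snap('wrist','w8')
for q,z in(('holder_grip',.08),('holder',.006),('stand',0)):
  for r in env.pinpoint('wrist',q)[:2]: print(q,np.round(r['at'],1),onz(W,r['at'],z),r['confidence'])
cv2.imwrite('pics/w8b.png',cv2.resize(W['image'][100:340,160:400,::-1],None,fx=2.5,fy=2.5,interpolation=cv2.INTER_CUBIC))
E
python3 hh.py
```

```text
15.3 [ 0.4512 -0.1868  0.1776] [-3.1149  0.3774 -0.0076]
holder_grip [253.3 222.4] [ 0.448  -0.2108  0.08  ] 0.78
holder [255.5 200.5] [ 0.4506 -0.2133  0.006 ] 0.82
stand [250.2 197.2] [ 0.445  -0.2095  0.    ] 0.9
stand [365.3 274. ] [ 0.569  -0.3512  0.    ] 0.81
```

View pics/w8b.png

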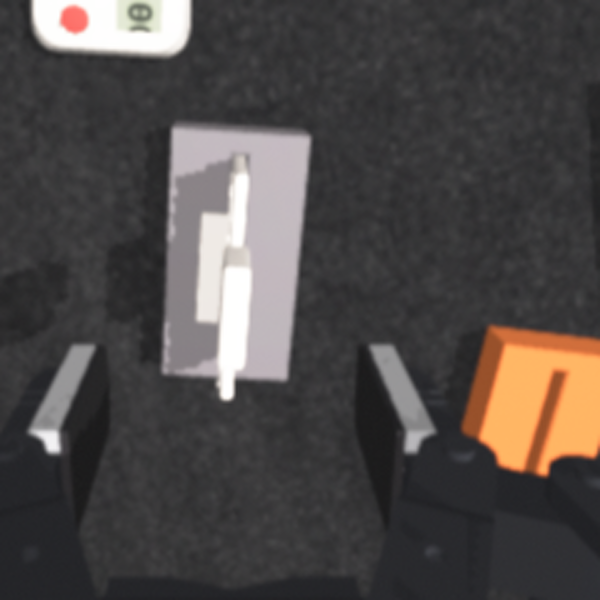

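The crop shows the holder in the grey stand, block top about (218–250, 265–370). The rib is on the left (robot) side at (210,268). The holder is turned about 3.7° from the tool.

```bash
cat > hg.py <<'E'
from h import *
np.set_printoptions(precision=4,suppress=True,linewidth=200)
W=snap('wrist')
c=lambda u,v:(160+u/2.5,100+v/2.5)
y=np.radians(-17.5);ex=np.array([np.cos(y),np.sin(y)]);ey=np.array([-np.sin(y),np.cos(y)])
O=np.array([.446,-.21])
for n,p,z in[('top',(234,317),.092),('b1',(226,266),.092),('b2',(250,266),.092),('b3',(243,369),.092),('b4',(218,368),.092),('plate+y',(240,175),.064),('plate-y',(227,397),.064),('rib1',(203,213),.04),('rib2',(197,322),.04),('s1',(173,128),.022),('s2',(310,135),.022),('s3',(288,380),.022),('s4',(162,375),.022)]:
  w=onz(W,c(*p),z); print(n,w,'local',np.array([ex@(w[:2]-O),ey@(w[:2]-O)])*1000)
s=env.state();print(s['tcp_pos'],R.from_rotvec(s['tcp_rot']).as_matrix())
E
python3 hg.py
```

```text
top [ 0.4483 -0.2105  0.092 ] local [2.301  0.2454]
b1 [ 0.4502 -0.1908  0.092 ] local [-1.7719 19.5345]
b2 [ 0.4584 -0.1929  0.092 ] local [ 6.7028 20.0548]
b3 [ 0.4465 -0.2315  0.092 ] local [  6.9673 -20.3566]
b4 [ 0.4376 -0.2289  0.092 ] local [ -2.3104 -20.5078]
plate+y [ 0.4619 -0.1658  0.064 ] local [ 1.8404 46.8796]
plate-y [ 0.4341 -0.2568  0.064 ] local [  2.6913 -48.2396]
rib1 [ 0.442  -0.1827  0.04  ] local [-11.9963  24.8397]
rib2 [ 0.4268 -0.2305  0.04  ] local [-12.1137 -25.2965]
s1 [ 0.4372 -0.147   0.022 ] local [-27.3318  57.4196]
s2 [ 0.4944 -0.1643  0.022 ] local [32.4023 58.0984]
s3 [ 0.4593 -0.2782  0.022 ] local [ 33.154  -61.0265]
s4 [ 0.4005 -0.2607  0.022 ] local [-28.1018 -62.0303]
[ 0.4512 -0.187   0.1776] [[ 0.9706 -0.2407  0.0054]
 [-0.2407 -0.9706  0.0031]
 [ 0.0045 -0.0043 -1.    ]]
```

Emit:
drive_tool --series '[[[0,0,0,0,0,3.5,0.2],[0.4,2.2,0,0,0,0,0.2],[0,0,0,0,0,0,0.2],[0,0,0,0,0,0,0.2]]]'

```text
time_s: 15.95
tcp_pos: [0.449, -0.2084, 0.1776]
tcp_rot: [-3.102, 0.471, -0.008]
contact_force: [0.6, 0.3, -1.1]
grip_width: 0.596
```

```bash
cat > m.py <<'E'
from h import *
np.set_printoptions(precision=4,suppress=True)
s=env.state();M=R.from_rotvec(s['tcp_rot']).as_matrix();t=np.array(eval(sys.argv[1]));yaw=float(sys.argv[2])
D=R.from_euler('z',yaw,degrees=True).as_matrix()@np.diag([1,-1,-1.])
print('t',s['time_s'],'tcp',s['tcp_pos'],'F',s['contact_force'],'M',s['moment'],'grip',s['grip_width'])
print('shift cm',M.T@(t-s['tcp_pos'])*100,'turn deg',np.degrees(R.from_matrix(M.T@D).as_rotvec()))
E
python3 m.py [.4482,-.2107,.061] -17.5
```

```text
t 15.95 tcp [ 0.449  -0.2084  0.1776] F [ 0.5808  0.334  -1.1258] M [-0.0373 -0.0302 -0.0205] grip 0.5964251733849997
shift cm [-0.0529  0.3036 11.6573] turn deg [-0.2895 -0.2451  0.2213]
```

Emit:
drive_tool --series '[[[0,0.25,4,-0.3,-0.25,0.2,0.2],[0,0,4,0,0,0,0.1],[0,0,2,0,0,0,0],[0,0,0.8,0,0,0,0],[0,0,0,0,0,0,0]]]'

```text
time_s: 16.45
tcp_pos: [0.4502, -0.2088, 0.068]
tcp_rot: [3.106, -0.472, 0.006]
contact_force: [-0.8, 0.4, -0.2]
grip_width: 0.501
```

```bash
python3 m.py [.4482,-.2107,.061] -17.5
```

```text
t 16.45 tcp [ 0.4502 -0.2088  0.068 ] F [-0.8383  0.3986 -0.2073] M [ 0.0258 -0.0192  0.0079] grip 0.5007189002720059
shift cm [-0.1387  0.2374  0.6962] turn deg [-0.0107 -0.22    0.2196]
```

Emit:
drive_tool --series '[[[-0.14,0.2,0.6,0,-0.2,0.2,0],[0,0,0.1,0,0,0,-0.3],[0,0,0,0,0,0,-0.6],[0,0,0,0,0,0,-1],[0,0,0,0,0,0,-1],[0,0,0,0,0,0,-1]]]'

```text
time_s: 17.05
tcp_pos: [0.4484, -0.2104, 0.0644]
tcp_rot: [3.104, -0.477, 0.002]
contact_force: [-0.6, 0.2, -0.1]
grip_width: 0.103
```

```bash
python3 m.py [.4482,-.2107,.061] -17.5
```

```text
t 17.05 tcp [ 0.4484 -0.2104  0.0644] F [-0.5964  0.2458 -0.1027] M [ 0.0935  0.1038 -0.0061] grip 0.103472240176331
shift cm [-0.0069  0.0352  0.3415] turn deg [ 0.0281 -0.0903  0.03  ]
```

Emit:
drive_tool --series '[[[0,0,-1,0,0,0,-1],[0,0,-3,0,0,0,-1],[0,0,-4,0,0,0,-1],[0,0,-3,0,0,0,-1],[0,0,0,0,0,-6,-1],[0,0,0,0,0,-6,-1],[0,0,0,0,0,-5.5,-1],[0,0,0,0,0,0,-1]]]'

```text
time_s: 17.85
tcp_pos: [0.4515, -0.2117, 0.1871]
tcp_rot: [3.136, 0.018, 0.02]
contact_force: [0.4, -0.0, -1.0]
grip_width: 0.103
```

```bash
python3 m.py [.531,.0245,.16] 0.8
```

```text
t 17.85 tcp [ 0.4515 -0.2117  0.1871] F [ 0.3547 -0.006  -1.0305] M [ 0.061  -0.0146 -0.0009] grip 0.10259050245125242
shift cm [  8.1908 -23.5407   2.6803] turn deg [ 0.3346 -0.7226 -0.134 ]
```

Emit:
drive_tool --series '[[[1.4,-4.1,0,0.3,-0.7,0,-1],[1.4,-4.1,0,0,0,0,-1],[1.4,-4.1,0,0,0,0,-1],[1.4,-4.1,0,0,0,0,-1],[1.4,-3.5,0,0,0,0,-1],[0.6,-2,0,0,0,0,-1],[0,0,0,0,0,0,-1],[0,0,0,0,0,0,-1]]]'

```text
time_s: 18.65
tcp_pos: [0.5319, 0.014, 0.1915]
tcp_rot: [3.139, -0.02, 0.013]
contact_force: [-0.3, -0.1, -0.9]
grip_width: 0.108
```

```bash
python3 m.py [.531,.0245,.135] 0.8
```

```text
t 18.65 tcp [0.5319 0.014  0.1915] F [-0.3149 -0.1106 -0.918 ] M [-0.0286  0.0272 -0.0184] grip 0.10848967195823292
shift cm [-0.1449 -1.0571  5.6494] turn deg [ 0.1282 -0.4706 -1.5167]
```

Emit:
drive_tool --series '[[[-0.1,-1.0,2.0,0.1,-0.45,-1.4,-1],[0,0,3.0,0,0,0,-1],[0,0,0.2,0,0,0,-1],[0,0,0,0,0,0,-1]]]'

```text
time_s: 19.05
tcp_pos: [0.5314, 0.0206, 0.1408]
tcp_rot: [3.14, 0.007, 0.005]
contact_force: [0.4, 0.0, 0.1]
grip_width: 0.106
```

```bash
python3 m.py [.531,.0245,.135] 0.8
python3 - <<'E'
from h import *
W=snap('wrist','w9');cv2.imwrite('pics/w9b.png',cv2.resize(W['image'][160:384,190:320,::-1],None,fx=4,fy=2.67,interpolation=cv2.INTER_CUBIC))
E
```

```text
t 19.05 tcp [0.5314 0.0206 0.1408] F [0.3924 0.0194 0.1169] M [0.0031 0.0391 0.016 ] grip 0.10613316256121595
shift cm [-0.0407 -0.3914  0.5811] turn deg [ 0.0769 -0.1996 -0.5485]
```

View pics/w9b.png

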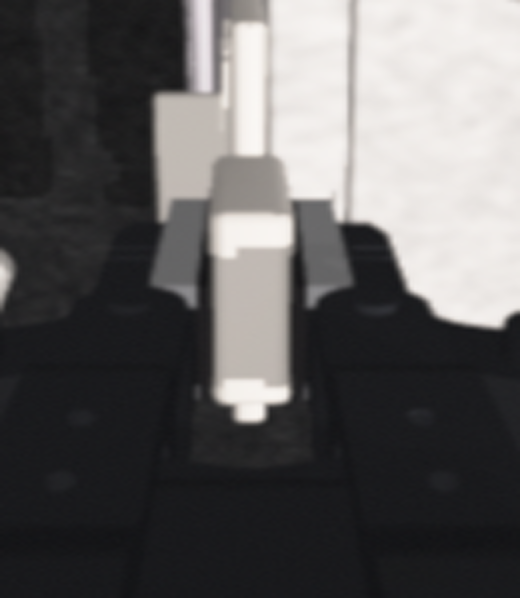

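Last crop: the holder hangs straight in the pads. Its plate (x≈251) lies midway over the channel, between the lip line at 218 and the wall at about 272. I trim y and yaw, and go down.

Emit:
drive_tool --series '[[[-0.04,-0.37,0,0,-0.2,-0.5,-1],[0,0,0,0,0,0,-1],[0,0,1.0,0,0,0,-1],[0,0,0.8,0,0,0,-1],[0,0,0,0,0,0,-1]]]'

```text
time_s: 19.6
tcp_pos: [0.5329, 0.0235, 0.1255]
tcp_rot: [3.14, 0.018, 0.009]
contact_force: [-0.1, -0.0, -1.0]
grip_width: 0.106
```

```bash
python3 m.py [.531,.0245,.09] 0.8
```

```text
t 19.6 tcp [0.5329 0.0235 0.1255] F [-0.112  -0.006  -0.9567] M [0.0264 0.0311 0.0223] grip 0.10550359095208083
shift cm [-0.2039 -0.111   3.5536] turn deg [ 0.074  -0.3154 -0.1491]
```

Emit:
drive_tool --series '[[[-0.2,-0.1,0,0,-0.3,-0.15,-1],[0,0,0.7,0,0,0,-1],[0,0,0.8,0,0,0,-1],[0,0,0.8,0,0,0,-1],[0,0,0,0,0,0,-1]]]'

```text
time_s: 20.1
tcp_pos: [0.5302, 0.0246, 0.0999]
tcp_rot: [3.14, 0.023, -0.002]
contact_force: [-0.1, 0.1, -0.6]
grip_width: 0.104
```

```bash
python3 m.py [.531,.0245,.09] 0.8
```

```text
t 20.1 tcp [0.5302 0.0246 0.0999] F [-0.0911  0.1292 -0.6286] M [ 0.0129 -0.0028  0.0142] grip 0.10358602296451969
shift cm [0.0816 0.011  0.989 ] turn deg [0.0784 0.0783 0.0285]
```

Emit:
drive_tool --series '[[[0.08,0,0.6,0,0,0,-1],[0,0,0.5,0,0,0,-1],[0,0,0.2,0,0,0,-1],[0,0,0,0,0,0,-1]]]'

```text
time_s: 20.5
tcp_pos: [0.5309, 0.0246, 0.0854]
tcp_rot: [3.14, 0.023, -0.003]
contact_force: [-0.7, -0.4, -0.0]
grip_width: 0.104
```

```bash
python3 m.py [.531,.0245,.0754] 0.8
```

```text
t 20.5 tcp [0.5309 0.0246 0.0854] F [-0.6734 -0.4428 -0.028 ] M [-0.0285  0.0084 -0.0192] grip 0.10400520760271938
shift cm [0.0083 0.0077 0.9995] turn deg [0.0796 0.1087 0.0306]
```

Now pressing against the strip in small steps.

Emit:
drive_tool --series '[[[0,0,0.3,0,0,0,-1],[0,0,0.3,0,0,0,-1],[0,0,0,0,0,0,-1]]]'

```text
time_s: 20.8
tcp_pos: [0.5314, 0.0246, 0.0802]
tcp_rot: [3.14, 0.023, -0.001]
contact_force: [-1.5, -0.7, 5.3]
grip_width: 0.109
```

Emit:
drive_tool --series '[[[0,0,0.2,0,0,0,-1],[0,0,0.1,0,0,0,-1],[0,0,0,0,0,0,-1]]]'

```text
time_s: 21.1
tcp_pos: [0.5314, 0.0246, 0.0788]
tcp_rot: [3.14, 0.023, 0.002]
contact_force: [-2.2, -0.5, 5.2]
grip_width: 0.107
```

Emit:
drive_tool --series '[[[0,0,0.2,0,0,0,-1],[0,0,0.2,0,0,0,-1]]]'

```text
time_s: 21.3
tcp_pos: [0.5314, 0.0246, 0.0761]
tcp_rot: [3.14, 0.023, 0.003]
contact_force: [-2.9, 0.2, 6.2]
grip_width: 0.107
```

Emit:
drive_tool --series '[[[0,0,0.2,0,0,0,-1]]]'

```text
time_s: 21.4
tcp_pos: [0.5314, 0.0246, 0.0748]
tcp_rot: [3.14, 0.023, 0.004]
contact_force: [-2.6, -0.9, 7.5]
grip_width: 0.103
```

Emit:
drive_tool --series '[[[0,0,0.2,0,0,0,-1]]]'

```text
time_s: 21.5
tcp_pos: [0.5316, 0.0246, 0.0743]
tcp_rot: [3.14, 0.023, 0.006]
contact_force: [-7.4, -0.1, 20.7]
grip_width: 0.108
```

Emit:
drive_tool --series '[[[0,0,0.05,0,0,0,-1]]]'

```text
time_s: 21.6
tcp_pos: [0.5315, 0.0246, 0.0749]
tcp_rot: [3.14, 0.023, 0.007]
contact_force: [-3.6, -0.9, 7.1]
grip_width: 0.104
```

```bash
cat > z.py <<'E'
from h import *
np.set_printoptions(precision=4,suppress=True)
for k in range(2):
  F={c:snap(c,'z_'+c) for c in('wrist','scene','top')}
  s=env.state();print(s['time_s'],s['tcp_pos'],s['contact_force'],s['moment'],s['grip_width'])
for q in('lever_knob','holder','timer','petri_dish'):
  for c in F:
    for r in env.pinpoint(c,q)[:1]: print(q,c,np.round(r['at'],1),round(r['confidence'],2),onz(F[c],r['at'],{'lever_knob':.113,'holder':.017}.get(q,0)))
a=F['wrist']['image'][90:384,170:340,::-1];b=F['scene']['image'][170:290,150:300,::-1]
h=lambda i:cv2.resize(i,(int(i.shape[1]*580/i.shape[0]),580),interpolation=cv2.INTER_CUBIC)
o=np.hstack([h(a),h(b)]);o=cv2.resize(o,(800,int(o.shape[0]*800/o.shape[1])));cv2.imwrite('pics/zz.png',o)
E
python3 z.py
```

```text
21.75 [0.5315 0.0246 0.0747] [-3.8434 -0.4512  7.1   ] [-0.0349  0.8799  0.0077] 0.1055627725476293
21.9 [0.5315 0.0246 0.0747] [-3.504   0.1214  7.6353] [ 0.0065  0.8481 -0.0275] 0.0993403420945821
lever_knob wrist [257.5 115.2] 0.95 [0.5333 0.0985 0.113 ]
lever_knob scene [212. 206.] 0.79 [0.5231 0.1111 0.113 ]
holder wrist [252.4 211.1] 0.73 [0.5329 0.0256 0.017 ]
holder scene [233.6 224. ] 0.62 [0.5416 0.0172 0.017 ]
holder top [235.6 194.8] 0.4 [0.5251 0.0222 0.017 ]
timer wrist [136.  309.8] 0.69 [ 0.4236 -0.0822  0.    ]
timer scene [291.7 231.1] 0.69 [ 0.4187 -0.0748  0.    ]
timer top [274.2 231.5] 0.71 [ 0.429  -0.0823  0.    ]
petri_dish scene [175.1 275.5] 0.8 [0.5023 0.2574 0.    ]
petri_dish top [150.1 203.1] 0.73 [0.5014 0.258  0.    ]
```

View pics/zz.png

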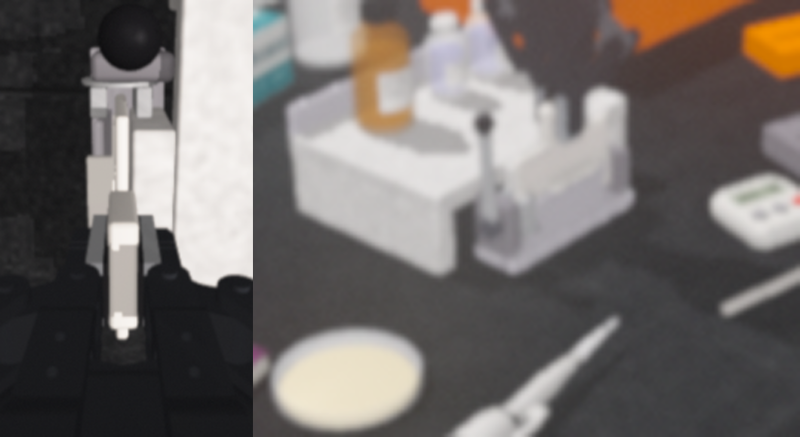

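The picture shows the lever upright, the plate through the notch, and the rib over the lip; timer and dish are unmoved. I add a firm but moderate press for the finish.

Emit:
drive_tool --series '[[[-0.05,0,0.15,0,0,0,-1],[0,0,0.15,0,0,0,-1]]]'

```text
time_s: 22.7
tcp_pos: [0.5315, 0.0246, 0.0745]
tcp_rot: [3.141, 0.023, 0.011]
contact_force: [-5.2, -0.7, 14.2]
grip_width: 0.106
```

Run:
```python
from h import *
for k in range(6):
  snap('top'); s=env.state()
  if k%2: print(s['time_s'],s['tcp_pos'],s['contact_force'],s['moment'],s['grip_width'])
```

```text
22.8 [0.53147294 0.02456646 0.07450333] [-4.64346144 -0.87341345 11.85575963] [-0.03914936  1.33115285  0.03303452] 0.10919719017328668
22.9 [0.53149351 0.02458758 0.07448568] [-4.91002601 -0.4598569  11.00353412] [-0.10151246  1.30435109  0.02136843] 0.10378472429466111
23.0 [0.53144113 0.02454795 0.07446802] [-4.83540765 -0.03536288 11.03515573] [-0.07199615  1.20485438 -0.03115443] 0.10818693217269912
```

Emit:
drive_tool --series '[[[-0.05,0,0.25,0,0,0,-1]]]'

```text
time_s: 23.1
tcp_pos: [0.5315, 0.0245, 0.0744]
tcp_rot: [3.141, 0.023, 0.014]
contact_force: [-7.1, -0.7, 23.5]
grip_width: 0.103
```

Run:
```python
from h import *
for k in range(6):
  F=snap('wrist'); s=env.state()
  if k%2: print(s['time_s'],s['tcp_pos'],s['contact_force'],s['moment'],s['grip_width'])
for q,z in(('lever_knob',.113),('holder',.017),('holder_grip',.091),('lip_edge',.045)):
  for r in env.pinpoint('wrist',q)[:1]: print(q,onz(F,r['at'],z),r['confidence'])
```

```text
23.2 [0.53146527 0.02455932 0.07444767] [-5.85134849 -0.73091943 17.53340658] [-0.03758765  1.55293339  0.03502162] 0.10473544285082663
23.3 [0.53147412 0.02454598 0.07444389] [-6.1595022  -0.43855886 17.58270286] [-0.053107    1.60403613 -0.03565623] 0.10717835587205006
23.4 [0.53146666 0.02456752 0.07443559] [-5.05036017  0.41926731 16.852102  ] [-0.06599981  1.56712354  0.01926844] 0.1059550991548815
lever_knob [0.53414817 0.09959124 0.113     ] 0.93
holder [0.53414823 0.02060977 0.017     ] 0.61
holder_grip [0.53264139 0.02493804 0.091     ] 0.7
```

```bash
python3 -c "
from bench import env
print(env.finish_job())"
```

```text
the job is handed in; nothing more can be done
None
```

I stood the gate lever upright, then took the holder from the grey parking block with its rib towards the robot. I pushed it down behind the lip and handed the job in at 23.4 s, still holding it pressed home.

**Seating:** The push held steady at about 17 N, and the tool no longer moved down, so the rib is on the lip rather than only on the strip (about 8 N). About 5 N sideways towards the robot remained at the end.

**Lever:** In the last picture the plate runs through the notch between the cheeks. The lever reads upright to about 2°. My first setting was about 4° past upright, so I pinched the knob again and corrected it.

**Timer and petri dish:** My last picture shows both clear of the work, in the same places as at the start; the reported positions varied by up to about 1 cm between cameras, with no sign of a shift.

**Deviations:**
- Closing on the leaning knob briefly jammed it at about 28 N before I backed off.
- The trained networks and the camera views disagreed by several millimetres on the rail's x position. I relied on views from straight above and on contact forces.
- The home height came out about 1 mm lower than I calculated from the grip, most likely grip slip or measuring error.

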